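# Tip the clean axle nuts and collars out of the tilting parts tray into the bin

## Task

Gently push the green bin fully home under the tipping tray, up against the stand's cross tube. Then press the tray's edge down at its pouring end until the tray bears on its rubber stop, and keep it on the stop until all four parts have slid into the bin; feel for the stop and never press on the tray harder than 20 N. Ease the tray back down level on its rear rest without letting it drop, let go, and leave the tools and meter on the bench alone.

Things in the scene. Friction and masses are not known exactly. Their poses are not given: they have to be found in the camera images.
- stand: red bench stand, fixed. Origin on the bench below the tray's hinge; +y to the tray's pouring end, x along the hinge (+x away from the robot), z up. Hinge 172 mm above the bench. A 20 mm high cross tube, outer face at y = 110 mm, is what the bin butts against. Bin guide strips, 18 mm high, at x = +-69 mm from y = 110 to 300 mm
- tray: stainless trough hung in the stand. Origin on the hinge axis, in its underside; x along the hinge, y to the open lip. 122 mm wide, y = -210 (closed tail) to +170 mm (lip), walls 42 mm high, sheet 3 mm; a flat flange 26 mm wide, top at z = 42 mm, along both long edges. 1.1 kg, tail-heavy: let go, it drops back level. Pressing down on an edge near the lip tips it (3 to 8 N)
- tray_tilt (a joint): tilt of the tray, rad: 0 level on its rear rest, growing as the pouring end goes down. The stop ends it somewhere between 0.47 and 0.65, as the screw happens to be set. The parts start to slide out at about 0.27 to 0.43
- edge_near (a point): point on top of the tray's flange on the robot's side, mid-width, 120 mm from the hinge towards the pouring end (tray frame x = -71, y = 120, z = 42 mm); moves with the tray, nearly straight down when it tips (its y in the stand frame changes by under 10 mm)
- edge_far (a point): the same point on the flange of the far side (tray frame x = +71 mm)
- lip (a point): middle of the pouring lip, on the trough's floor; moves with the tray; tipped onto the stop it hangs about 5 to 35 mm above the bin's rim height, over the bin when that is home
- stop: screw stop under the tray, 45 mm from the hinge towards the pouring end: a fixed red bracket whose upright threaded rod ends in a black rubber dome 16 mm across. Origin on the bench, at stand frame x = 0, y = 45 mm. The dome, 136 to 148 mm above the bench, is screwed to a different, unreported height each time; the underside of the fully tipped tray lands on it and it hardly yields
- bin: green open plastic bin, 130 x 150 x 62 mm (x, y, z), walls and floor 4 mm, about 0.3 kg, loose between the guide strips on the bench (2.5 mm play a side). Origin at the centre of its underside; axes parallel to the stand's. It stands 45 to 73 mm pulled out; home, its inner wall touches the cross tube and its origin is at y = 185 mm in the stand frame
- nut_a: steel flanged axle nut, 28 mm across the flange, 15 mm high, 45 g; starts lying in the tail half of the tray; origin at the centre of its underside
- nut_b: steel flanged axle nut, 28 mm across the flange, 15 mm high, 45 g; starts lying in the tail half of the tray; origin at the centre of its underside
- collar_a: brass-coloured wheel spacer collar, 28 mm diameter, 16 mm high, 55 g; starts standing on its flat face in the tail half of the tray; origin at the centre of its underside
- collar_b: brass-coloured wheel spacer collar, 28 mm diameter, 16 mm high, 55 g; starts standing on its flat face in the tail half of the tray; origin at the centre of its underside
- screwdriver: screwdriver with yellow handle, 170 mm long, lying on the bench beside the stand; leave alone
- wrench: steel spanner, 170 mm long, lying on the bench beside the stand; leave alone
- meter: red hand-held multimeter, 150 x 78 x 36 mm, lying on the bench beside the stand; leave alone

How it is judged:
By the outcome, as a careful person would: the job done as asked, in the order asked, and still so for the second after the job is handed in, with the robot touching nothing.
It also fails if it takes over 67 s, if anything falls off the work surface, if the arm or the gripper's body presses on something with over 40 N, if the wrist force passes 120 N, or if a joint passes its speed limit or range.

## Robot

A 6-joint arm with a two-finger parallel gripper is mounted at the origin on the work surface. World frame = base frame: x ahead of the robot, y to its left, z up, the work surface at z = 0. Lengths are in mm, angles in rad, forces in N, time in s.
With the tool pointing down it reaches from about 350 to 875 mm from the base axis. Payload 4.2 kg.
Tool frame: the origin (TCP) lies on the centre line of the jaws, within the pads' length; the fingertips stand 14 mm ahead of it and the grasp point (between the pads) lies 5 mm behind it (tcp_to_tips is the distance from the TCP to the fingertips, in mm); z points along the fingers, y is the direction in which the jaws open and shut (so a half turn about z gives the same grasp; the last joint's range is limited). The gripper opens to 85 mm and grips with 20 to 120 N. Pads are 22 mm wide; open, the fingers measure 114 mm over their backs; the gripper's body (76 mm by 85 mm) begins 54 mm behind the grasp point. The pads swing forward as they close: fully open they stand 13 mm farther back than shut.
Start: joints at [1.605, 0.385, 0.008, 0, -1.194, -0.259], TCP at [139.288, 609.26, 245.312] pointing down, gripper open.
Joint ranges: [-3.14, 3.14], [-1.21, 2.06], [-1.07, 1.41], [-3.16, 2.05], [-2.99, -0.16], [-3.1, 3.1]. Speed limits (rad/s): [2.79, 2.79, 3.14, 3.14, 3.14, 3.14].

## Interface

Orientations are given as a unit quaternion [x, y, z, w].
In Python, from bench import read_state, get_image, job_done, tcp_to_tips gives the robot as it stands. The module is installed in compiled form; this text tells all that it offers.
- The arm moves only by the tool play_rows, never from a script. Its argument "targets" is a list of rows, each an object of numbers: "gripper": the gripper's target within -1 to 1 (shut at 1, half-way at 0, fully open at -1); "tx", "ty", "tz": the shift along the tool's x, y, z scaled (see below); "spin": the turn about the tool's z scaled (see below). A call has 1 to 12 rows; each row is the pose to reach, as a shift and turn from the pose commanded when the call began, along the tool's axes at that moment; what a row does not reach only later rows make up. The controller multiplies each number of a shift by 0.25 m and each number of a turn by pi/4 rad. A row lasts 1/8 s, in which the tool goes at most 62.5 mm and 10.7 degrees, less where a joint would pass 70% of its speed; a pose out of reach is approached as far as the arm can. A call with a number of a shift or a turn outside -1 to 1 is refused whole. A call with a gripper value outside its range is refused whole. The fingers move at their own pace and stop on an object; the grip force is fixed at half the most. Time passes only in rows, so rows that repeat a pose let the fingers close. It gives the time, the measured TCP pose, the force and the opening at its end, in the units of the state.
- read_state(): the state, without advancing time (a new reading comes with each control period).
- get_image(name): name is "scene" or "top" or "wrist"; returns a dict with "frame" (400x640x3 uint8, red, green, blue), "depth" (400x640 float32, mm along the optical axis (not along the pixel's ray), 0 where there is no reading), "mtx" (3x3 intrinsics, pixels), "world_to_cam" (4x4, takes a point from world to camera coordinates). Camera axes: x right, y up, looking along -z (the intrinsics and any distortion apply to the point x, -y, -z); pixel columns grow to the right and rows downward; lengths in mm; the calibration is good to about 2 mm. A picture is of the moment at which its call begins.
- job_done(): hands the job in, once; it reports no verdict.
The state is a dict: "clock": time; "joints": joint angles; "joint_vel": joint speeds; "joint_efforts": joint torques, N m; "position": TCP position; "ee_rot": TCP orientation; "contact_force": force on the tool from outside, world axes, zero at the start; "wrist_torque": the same for the moment, N m; "gripper_width": finger opening in mm.
Only numpy, scipy, OpenCV 4.12 (cv2) and the standard library are available. Lean on these libraries where they do the work, as an engineer would, in place of code of your own. Each camera call takes 0.05 s, during which the arm holds its last target.

## Working session

There is one attempt and no reset: what is moved stays moved. The work goes in short steps, Python scripts to look and compute and a tool call to move; the robot and the scene stay as the last step left them, time stands still between calls to the robot, and variables do not carry over. Pictures are saved under pics/ and viewed, and the job is handed in when it is done.

Besides the shell and the picture viewer there is one more tool, called after "Emit:" as a command line: name --argument value ..., lists and objects as JSON in quotes. play_rows: Moves the arm, as the interface text tells. Its arguments: {"type":"object","properties":{"targets":{"type":"array","items":{"type":"object","properties":{"gripper":{"type":"number"},"tx":{"type":"number","minimum":-1,"maximum":1},"ty":{"type":"number","minimum":-1,"maximum":1},"tz":{"type":"number","minimum":-1,"maximum":1},"spin":{"type":"number","minimum":-1,"maximum":1}}}}},"required":["targets"]}

```bash
mkdir -p pics
cat > h.py <<'E'
import numpy as np,cv2
from bench import *
def save(n,f):
    d=get_image(n); cv2.imwrite(f'pics/{f}.png',d['frame'][:,:,::-1]); np.savez(f'pics/{f}.npz',**{k:d[k] for k in('frame','depth','mtx','world_to_cam')}); return d
def pt(d,u,v,r=1):
    z=d['depth'][v-r:v+r+1,u-r:u+r+1]; z=np.median(z[z>0]) if (z>0).any() else np.nan
    K=d['mtx']; c=np.array([(u-K[0,2])/K[0,0]*z,-(v-K[1,2])/K[1,1]*z,-z,1])
    return (np.linalg.inv(d['world_to_cam'])@c)[:3].round(1)
E
python3 - <<'E'
from h import *
s=read_state();print(s)
for n in('scene','top','wrist'):
    d=save(n,n+'0');print(n,d['mtx'].tolist(),d['world_to_cam'].round(3).tolist())
E
```

```text
{'clock': 0.0, 'joints': array([ 1.60461298e+00,  3.85575967e-01,  6.63637516e-03, -5.35316060e-04,
       -1.19398367e+00, -2.58566753e-01]), 'joint_vel': array([-1.94006919e-04,  1.66984223e-03, -5.96746015e-05, -4.00064755e-04,
       -1.59795208e-04,  8.34072673e-04]), 'joint_efforts': array([ 9.92961805e-05, -3.92292845e+01,  1.88398612e+01,  4.18625280e+00,
       -4.58580122e-03, -1.64324724e-06]), 'position': array([139.15638491, 608.74919811, 244.20856341]), 'ee_rot': array([ 9.93680895e-01, -1.12236745e-01, -9.12039346e-05,  1.08836493e-03]), 'contact_force': array([ 0.2655474 , -0.57364076, -0.30886065]), 'wrist_torque': array([-0.04259978, -0.02261153,  0.0265599 ]), 'gripper_width': 85.43483476795042}
scene [[418.9655846244624, 0.0, 323.6711291448581], [0.0, 418.9655846244624, 203.39522677552515], [0.0, 0.0, 1.0]] [[0.274, 0.962, -0.003, -102.701], [-0.683, 0.197, 0.703, 327.957], [0.677, -0.19, 0.711, -1424.711], [0.0, 0.0, 0.0, 1.0]]
top [[365.943097329722, 0.0, 322.7611391913884], [0.0, 365.943097329722, 202.7655379602948], [0.0, 0.0, 1.0]] [[0.004, -1.0, -0.011, -69.892], [0.988, 0.002, 0.152, -612.758], [-0.152, -0.011, 0.988, -739.907], [0.0, 0.0, 0.0, 1.0]]
wrist [[353.2700164664075, 0.0, 320.0882216431338], [0.0, 353.2700164664075, 201.13363216241072], [0.0, 0.0, 1.0]] [[-0.223, -0.975, 0.002, 624.632], [0.93, -0.213, -0.301, 39.897], [0.294, -0.065, 0.954, -379.138], [0.0, 0.0, 0.0, 1.0]]
```

View pics/scene0.png

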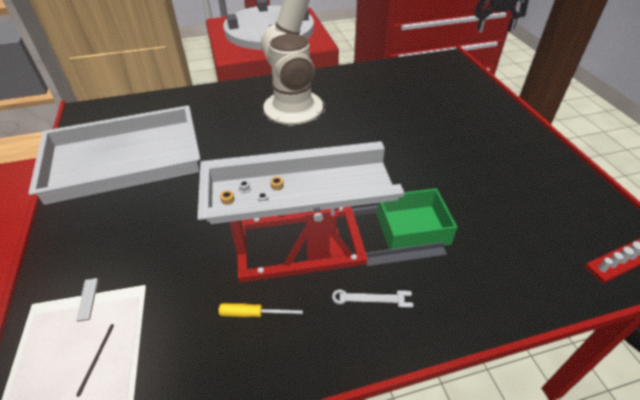

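View pics/top0.png

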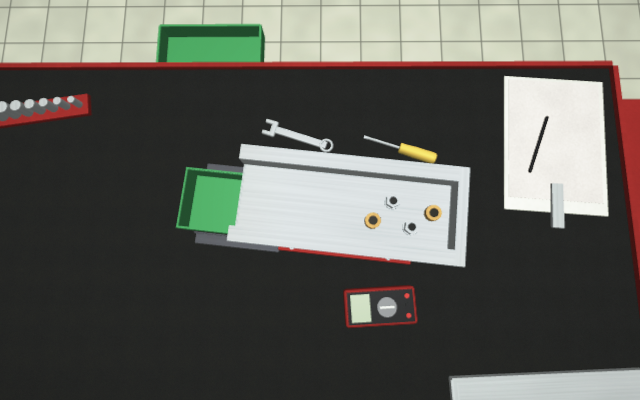

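View pics/wrist0.png

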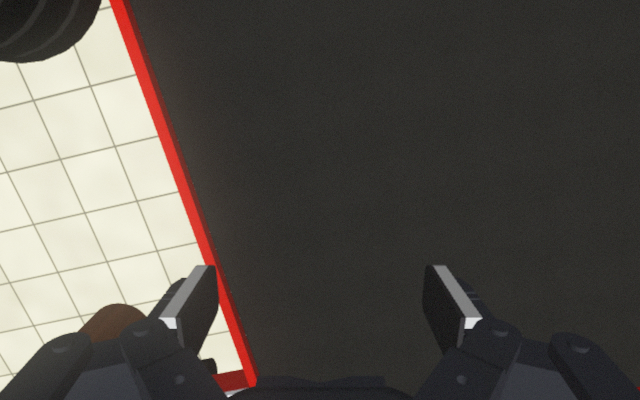

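Run:
```python
import cv2,numpy as np
a=cv2.imread('pics/top0.png');cv2.imwrite('pics/t0a.png',cv2.resize(a[125:275,165:295],None,fx=5,fy=4,interpolation=cv2.INTER_CUBIC)[:600])
cv2.imwrite('pics/t0b.png',cv2.resize(a[130:280,280:480],None,fx=4,fy=4,interpolation=cv2.INTER_CUBIC))
a=cv2.imread('pics/scene0.png');cv2.imwrite('pics/s0a.png',cv2.resize(a[130:280,270:470],None,fx=4,fy=4,interpolation=cv2.INTER_CUBIC))
from h import *
d=dict(np.load('pics/top0.npz'))
for n,p in dict(nearfl=[(240,239),(300,245),(380,254),(450,261)],farfl=[(250,150),(300,155),(400,163),(460,168)],floor=[(260,190),(300,200),(350,205)],bin=[(210,200),(205,215)],rim=[(187,171),(179,225),(183,200),(200,231)],bench=[(150,300)],strip=[(225,166),(220,240),(260,246)]).items():
    print(n,[(q,pt(d,*q).tolist()) for q in p])
```

```text
nearfl [((240, 239), [525.9, 67.6, 213.6]), ((300, 245), [516.3, -32.6, 213.6]), ((380, 254), [502.0, -164.8, 213.7]), ((450, 261), [491.0, -279.2, 213.6])]
farfl [((250, 150), [679.2, 56.0, 213.9]), ((300, 155), [670.4, -30.6, 213.8]), ((400, 163), [656.2, -202.0, 214.0]), ((460, 168), [647.5, -303.6, 214.3])]
floor [((260, 190), [616.3, 43.9, 174.9]), ((300, 200), [598.2, -28.7, 174.8]), ((350, 205), [589.2, -118.4, 175.4])]
bin [((210, 200), [625.5, 189.3, 3.4]), ((205, 215), [591.0, 198.7, 4.0])]
rim [((187, 171), [679.4, 223.8, 59.7]), ((179, 225), [563.0, 233.4, 60.6]), ((183, 200), [617.1, 230.5, 54.8]), ((200, 231), [553.7, 203.2, 18.0])]
bench [((150, 300), [403.1, 311.3, 0.6])]
strip [((225, 166), [705.5, 159.0, 1.8]), ((220, 240), [534.8, 162.5, 2.3]), ((260, 246), [521.7, 72.2, 2.5])]
```

View pics/t0a.png

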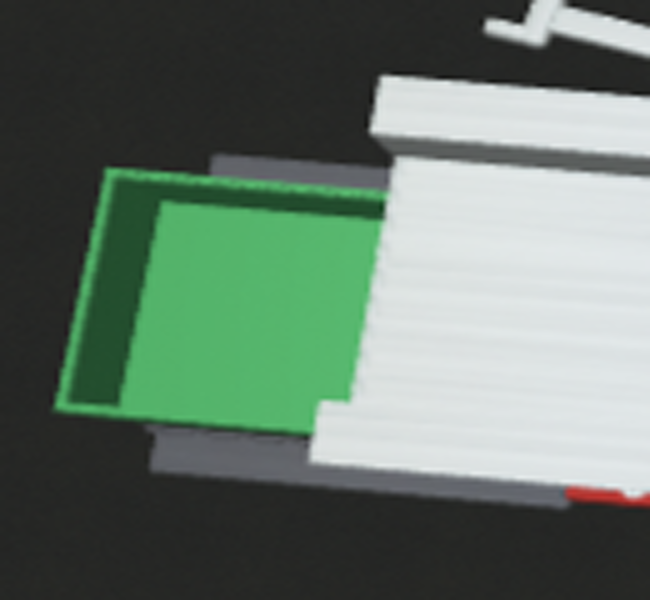

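View pics/t0b.png

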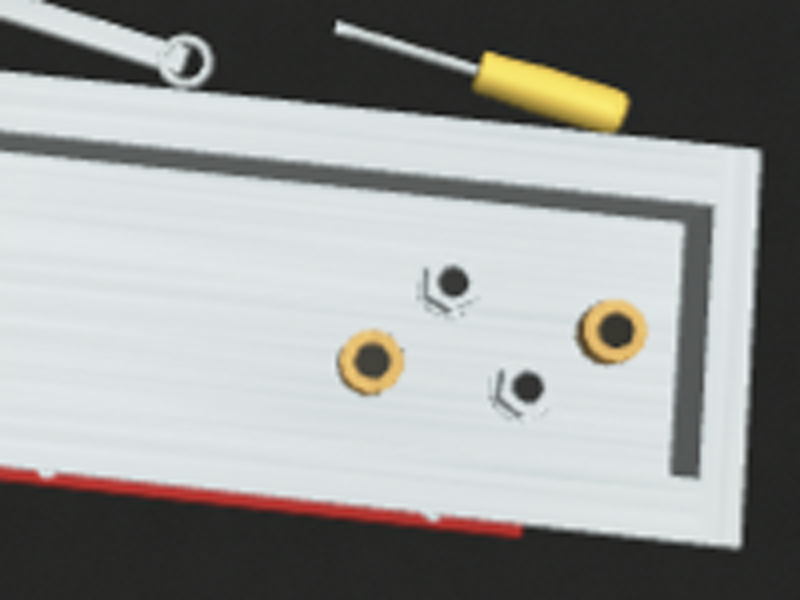

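View pics/s0a.png

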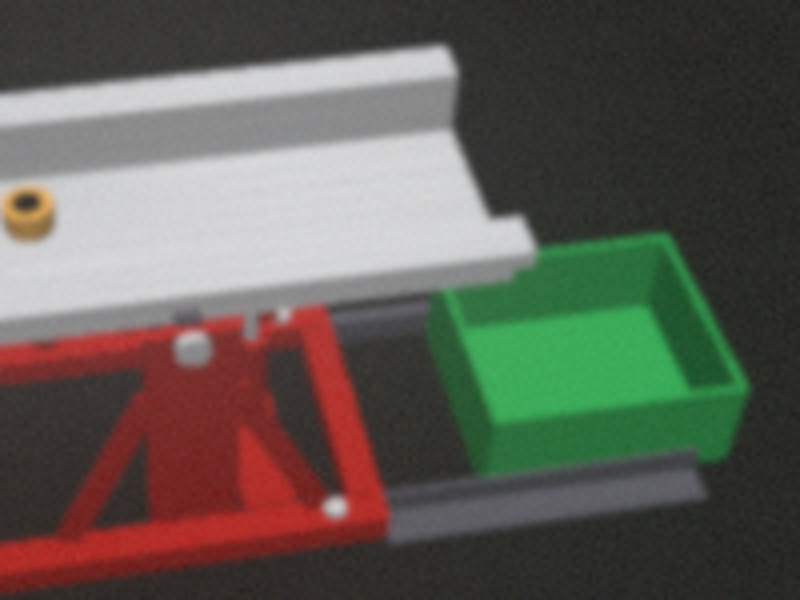

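```bash
cat >> h.py <<'E'
def pl(d,u,v,z):
    K=d['mtx'];T=np.linalg.inv(d['world_to_cam']);r=T[:3,:3]@np.array([(u-K[0,2])/K[0,0],-(v-K[1,2])/K[1,1],-1]);o=T[:3,3]
    return (o+r*(z-o[2])/r[2])
def proj(d,p):
    c=d['world_to_cam']@np.append(p,1);K=d['mtx'];return np.array([K[0,2]+K[0,0]*c[0]/-c[2],K[1,2]+K[1,1]*-c[1]/-c[2]]).round(1)
E
python3 - <<'E'
from h import *
d=dict(np.load('pics/top0.npz'))
C={k:pl(d,*q,214) for k,q in dict(nl=(227,240.5),nt=(465,267),fl=(241,143.8),ft=(470.5,167)).items()}
for k in C:print(k,C[k].round(1))
print(np.linalg.norm(C['nl']-C['nt']),np.linalg.norm(C['fl']-C['ft']),np.linalg.norm(C['fl']-C['nl']),np.linalg.norm(C['ft']-C['nt']))
y=(C['nl']+C['fl']-C['nt']-C['ft'])[:2];y/=np.linalg.norm(y);x=np.array([y[1],-y[0]])
ctr=sum(C.values())[:2]/4
o=ctr+20*y   # centre at y=-20
print('yaw',np.degrees(np.arctan2(-y[0],y[1])),x,y,'origin',o)
w=lambda p:o+x*p[0]+y*p[1]
for p in[(-71,120),(71,120)]:print('edge',p,w(p))
for q in [(186,167),(175.6,227.8)]:
    b=pl(d,*q,62)[:2];print('bin corner',b,[(b-o)@x,(b-o)@y])
s=dict(np.load('pics/scene0.npz'))
# scene checks
for p,zz in [((-84,170),214),((84,170),214),((-69,300),18),((69,300),18)]:print(p,'scene',proj(s,[*w(p),zz]),'top',proj(d,[*w(p),zz]))
for q in [(270+665/4,130+235/4),(270+748/4,130+385/4)]:
    b=pl(s,*q,62)[:2];print('bin corner sc',b,[(b-o)@x,(b-o)@y])
E
```

```text
nl [523.3  89.  214. ]
nt [ 481.4 -303.   214. ]
fl [690.3  72.  214. ]
ft [ 649.3 -321.6  214. ]
394.29327285657143 395.72982877998413 167.84426351412782 168.95509479975962
yaw -6.022749698479571 [ 0.99448031 -0.10492334] [0.10492334 0.99448031] origin [588.1814594  -96.00610674]
edge (-71, 120) [530.16415761  30.78108777]
edge (71, 120) [671.38036208  15.88197391]
bin corner [687.69623542 225.6390792 ] [np.float64(65.21739937352059), np.float64(330.31122763812635)]
bin corner [556.9351825  239.55895567] [np.float64(-66.28241338347424), np.float64(330.434384720543)]
(-84, 170) scene [376.8 141.7] top [231.3 241. ]
(84, 170) scene [399.1 193.1] top [245.4 144.2]
(-69, 300) scene [420.7 201.3] top [197.1 232.2]
(69, 300) scene [440.2 242.2] top [206.8 171.6]
bin corner sc [559.55743473 240.31956152] [np.float64(-63.754440465392385), np.float64(331.46592771947616)]
bin corner sc [686.50575025 228.95914239] [np.float64(63.6851332038843), np.float64(333.4880554420912)]
```

Run:
```python
from h import *
d=dict(np.load('pics/top0.npz'));s=dict(np.load('pics/scene0.npz'))
x=np.array([0.99448,-0.10492]);y=np.array([.10492,.99448]);o=np.array([588.96,-88.6])
for n,dd,q,z in [('strip far end top',d,(207.2,163.8),2),('strip near end top',d,(195,243),2),('strip far end sc',s,(270+708/4,130+497/4),2),('tube outer far corner sc',s,(270+388/4,130+510/4),20),('hinge knob sc',s,(270+192/4,130+345/4),172),('lip near corner sc',s,(270+447/4,130+45/4),214),('lip far corner sc',s,(270+528/4,130+217/4),214),('bin far sc',s,(270+748/4,130+385/4),62),('bin near sc',s,(270+665/4,130+235/4),62),('bin inner far',s,(270+483/4,130+470/4),0)]:
    b=pl(dd,*q,z)[:2]-o;print(n,(b@x).round(1),(b@y).round(1))
K=cv2.resize(d['frame'][225:260,170:420],None,fx=3.2,fy=8,interpolation=cv2.INTER_CUBIC)
S=d['frame'].astype(int);g=(S[...,1]-S[...,0]>40)&(np.arange(640)[None]<260)&(np.arange(400)[:,None]>140)
v,u=np.nonzero(g);P=np.array([pt(d,a,b,0) for a,b in zip(u,v)]);m=(P[:,2]>58)&(P[:,2]<66);Q=P[m][:,:2]-o;print('rim pts',m.sum(),'z',np.median(P[m][:,2]),'y max',np.percentile(Q@y,[95,98,100]),'x',np.percentile(Q@x,[0,1,99,100]))
```

```text
strip far end top 90.7 300.4
strip near end top -92.9 299.1
strip far end sc 94.2 302.9
tube outer far corner sc 84.0 112.1
hinge knob sc 78.5 2.4
lip near corner sc -83.6 173.9
lip far corner sc 60.4 175.8
bin far sc 63.7 326.0
bin near sc -63.8 324.0
bin inner far 50.4 180.0
rim pts 396 z 61.8 y max [323.2880838 323.9087612 324.5580488] x [-64.5072728 -64.394588   66.4667174  66.7074632]
```

Emit:
play_rows --targets '[{"gripper":1,"tx":0.1,"ty":0.04,"tz":0,"spin":-0.02},{"gripper":1,"tx":0.28,"ty":0.11,"tz":0,"spin":-0.05},{"gripper":1,"tx":0.46,"ty":0.18,"tz":0,"spin":-0.08},{"gripper":1,"tx":0.64,"ty":0.25,"tz":0,"spin":-0.12},{"gripper":1,"tx":0.8,"ty":0.31,"tz":0,"spin":-0.153},{"gripper":1,"tx":0.88,"ty":0.34,"tz":0,"spin":-0.153},{"gripper":1,"tx":0.88,"ty":0.34,"tz":0,"spin":-0.153}]'

```text
clock: 1.02
position: [335.6, 476.7, 245.1]
ee_rot: [0.999, -0.053, -0.0, 0.0]
contact_force: [-0.4, -0.0, 0.5]
gripper_width: 0.3
```

```bash
cat > st.py <<'E'
from h import *
from scipy.spatial.transform import Rotation as R
s=read_state();x=np.array([0.99448,-0.10492]);y=np.array([.10492,.99448]);o=np.array([589,-88.])
p=s['position'];r=R.from_quat(s['ee_rot']).as_matrix()
print('t',s['clock'],'pos',p.round(1),'stand',((p[:2]-o)@x).round(1),((p[:2]-o)@y).round(1),'F',s['contact_force'].round(2),'toolx',r[:,0].round(4),'tooly',r[:,1].round(4),'w',s['gripper_width'],tcp_to_tips() if callable(tcp_to_tips) else tcp_to_tips)
E
python3 st.py
```

```text
t 1.025 pos [335.6 476.7 245.1] stand -311.2 535.0 F [-0.4  -0.    0.46] toolx [ 9.943e-01 -1.068e-01 -2.000e-04] tooly [-1.068e-01 -9.943e-01  4.000e-04] w 0.29054928928325724 14.0
```

Emit:
play_rows --targets '[{"gripper":1,"tx":0.12,"ty":0.06,"tz":0,"spin":0},{"gripper":1,"tx":0.32,"ty":0.16,"tz":0,"spin":0},{"gripper":1,"tx":0.52,"ty":0.26,"tz":0,"spin":0},{"gripper":1,"tx":0.72,"ty":0.38,"tz":0,"spin":0},{"gripper":1,"tx":0.9,"ty":0.48,"tz":0.05,"spin":0},{"gripper":1,"tx":0.98,"ty":0.5,"tz":0.1,"spin":0}]'

```text
clock: 1.78
position: [566.7, 326.8, 219.6]
ee_rot: [0.999, -0.053, -0.0, -0.0]
contact_force: [0.6, 1.0, -0.2]
gripper_width: -0.0
```

Emit:
play_rows --targets '[{"gripper":1,"tx":0.15,"ty":0.08,"tz":0.1,"spin":0},{"gripper":1,"tx":0.26,"ty":0.14,"tz":0.25,"spin":0},{"gripper":1,"tx":0.26,"ty":0.14,"tz":0.4,"spin":0},{"gripper":1,"tx":0.26,"ty":0.14,"tz":0.55,"spin":0},{"gripper":1,"tx":0.26,"ty":0.14,"tz":0.67,"spin":0},{"gripper":1,"tx":0.26,"ty":0.14,"tz":0.72,"spin":0},{"gripper":1,"tx":0.26,"ty":0.14,"tz":0.72,"spin":0}]'

```text
clock: 2.65
position: [625.9, 286.6, 39.5]
ee_rot: [0.999, -0.052, -0.001, 0.001]
contact_force: [0.7, 0.9, 0.2]
gripper_width: 0.1
```

```bash
python3 st.py; python3 -c "
from h import *
save('scene','scene1')"
```

```text
t 2.65 pos [625.9 286.6  39.5] stand -2.6 376.4 F [0.72 0.88 0.25] toolx [ 0.9947 -0.1032 -0.001 ] tooly [-0.1032 -0.9947  0.0011] w 0.0685201498505038 14.0
```

View pics/scene1.png

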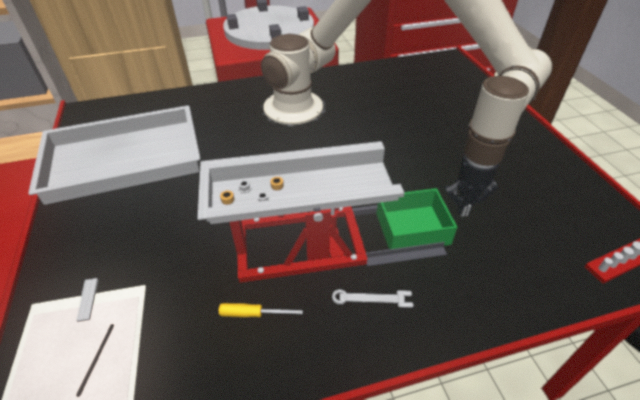

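Emit:
play_rows --targets '[{"gripper":1,"tx":0.01,"ty":0.04,"tz":0,"spin":0},{"gripper":1,"tx":0.01,"ty":0.08,"tz":0,"spin":0},{"gripper":1,"tx":0.01,"ty":0.1,"tz":0,"spin":0},{"gripper":1,"tx":0.01,"ty":0.112,"tz":0,"spin":0},{"gripper":1,"tx":0.01,"ty":0.124,"tz":0,"spin":0},{"gripper":1,"tx":0.01,"ty":0.136,"tz":0,"spin":0},{"gripper":1,"tx":0.01,"ty":0.148,"tz":0,"spin":0},{"gripper":1,"tx":0.01,"ty":0.16,"tz":0,"spin":0},{"gripper":1,"tx":0.01,"ty":0.172,"tz":0,"spin":0},{"gripper":1,"tx":0.01,"ty":0.184,"tz":0,"spin":0},{"gripper":1,"tx":0.01,"ty":0.196,"tz":0,"spin":0},{"gripper":1,"tx":0.01,"ty":0.208,"tz":0,"spin":0}]'

```text
clock: 4.2
position: [623.4, 233.7, 40.3]
ee_rot: [0.999, -0.052, -0.0, 0.0]
contact_force: [-0.2, 0.8, 0.0]
gripper_width: 0.0
```

```bash
python3 st.py; python3 -c "
from h import *
save('scene','scene2')"
```

```text
t 4.2 pos [623.4 233.7  40.3] stand 0.5 323.5 F [-0.16  0.84  0.03] toolx [ 9.945e-01 -1.045e-01 -1.000e-04] tooly [-0.1045 -0.9945  0.    ] w 0.03200427434520782 14.0
```

View pics/scene2.png

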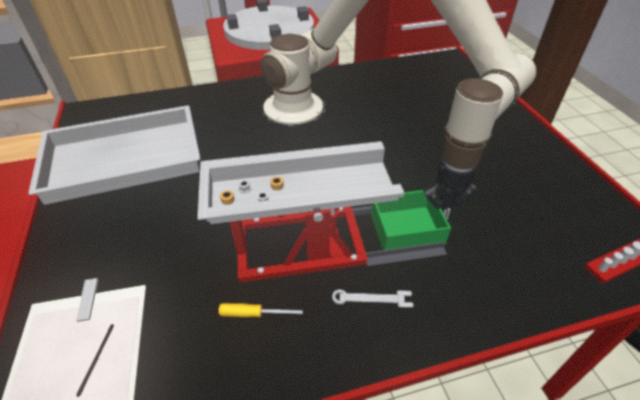

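Emit:
play_rows --targets '[{"gripper":1,"tx":0,"ty":0.012,"tz":0,"spin":0},{"gripper":1,"tx":0,"ty":0.024,"tz":0,"spin":0},{"gripper":1,"tx":0,"ty":0.036,"tz":0,"spin":0},{"gripper":1,"tx":0,"ty":0.048,"tz":0,"spin":0},{"gripper":1,"tx":0,"ty":0.06,"tz":0,"spin":0},{"gripper":1,"tx":0,"ty":0.072,"tz":0,"spin":0},{"gripper":1,"tx":0,"ty":0.084,"tz":0,"spin":0},{"gripper":1,"tx":0,"ty":0.096,"tz":0,"spin":0},{"gripper":1,"tx":0,"ty":0.108,"tz":0,"spin":0},{"gripper":1,"tx":0,"ty":0.12,"tz":0,"spin":0},{"gripper":1,"tx":0,"ty":0.132,"tz":0,"spin":0},{"gripper":1,"tx":0,"ty":0.144,"tz":0,"spin":0}]'

```text
clock: 5.75
position: [619.7, 197.9, 40.3]
ee_rot: [0.999, -0.052, 0.0, -0.0]
contact_force: [-0.7, 1.0, -0.3]
gripper_width: -0.3
```

```bash
python3 st.py
python3 - <<'E'
from h import *
x=np.array([0.99448,-0.10492]);y=np.array([.10492,.99448]);o=np.array([589,-88.])
d=save('top','top3')
S=d['frame'].astype(int);g=(S[...,1]-S[...,0]>40)&(np.arange(640)[None]<260)&(np.arange(400)[:,None]>140)
v,u=np.nonzero(g);P=np.array([pt(d,a,b,0) for a,b in zip(u,v)]);m=(P[:,2]>58)&(P[:,2]<66);Q=P[m][:,:2]-o;print(m.sum(),np.percentile(Q@y,[95,98,100]),np.percentile(Q@x,[0,1,99,100]))
E
```

```text
t 5.75 pos [619.7 197.9  40.3] stand 0.5 287.5 F [-0.7   0.99 -0.28] toolx [ 0.9945 -0.1044  0.    ] tooly [-0.1044 -0.9945 -0.    ] w -0.2594508933499145 14.0
253 [271.6209792  272.00946208 272.452832  ] [-64.402068  -64.251196   66.5780968  66.876928 ]
```

View pics/top3.png

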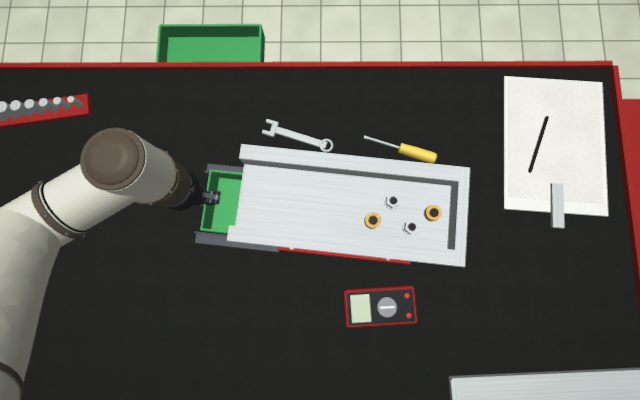

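Emit:
play_rows --targets '[{"gripper":1,"tx":0,"ty":0.008,"tz":0,"spin":0},{"gripper":1,"tx":0,"ty":0.016,"tz":0,"spin":0},{"gripper":1,"tx":0,"ty":0.024,"tz":0,"spin":0},{"gripper":1,"tx":0,"ty":0.03,"tz":0,"spin":0},{"gripper":1,"tx":0,"ty":0.036,"tz":0,"spin":0}]'

```text
clock: 6.42
position: [618.7, 189.1, 40.3]
ee_rot: [0.999, -0.052, 0.0, -0.0]
contact_force: [1.0, 1.6, -0.9]
gripper_width: -0.2
```

Emit:
play_rows --targets '[{"gripper":1,"tx":0,"ty":0.003,"tz":0,"spin":0},{"gripper":1,"tx":0,"ty":0.006,"tz":0,"spin":0}]'

```text
clock: 6.68
position: [618.6, 187.6, 40.3]
ee_rot: [0.999, -0.052, 0.0, -0.0]
contact_force: [0.2, 2.4, -0.3]
gripper_width: 0.2
```

Emit:
play_rows --targets '[{"gripper":1,"tx":0,"ty":0.003,"tz":0,"spin":0},{"gripper":1,"tx":0,"ty":0.005,"tz":0,"spin":0}]'

```text
clock: 6.92
position: [618.6, 186.6, 40.4]
ee_rot: [0.999, -0.052, 0.0, -0.0]
contact_force: [1.0, 3.1, -0.4]
gripper_width: 0.1
```

Emit:
play_rows --targets '[{"gripper":1,"tx":0,"ty":0.003,"tz":0,"spin":0},{"gripper":1,"tx":0,"ty":0.005,"tz":0,"spin":0}]'

```text
clock: 7.18
position: [618.9, 186.2, 40.7]
ee_rot: [0.999, -0.052, 0.001, -0.001]
contact_force: [-1.0, 6.0, 0.5]
gripper_width: 0.0
```

Emit:
play_rows --targets '[{"gripper":1,"tx":0,"ty":0.003,"tz":0,"spin":0},{"gripper":1,"tx":0,"ty":0.003,"tz":0,"spin":0}]'

```text
clock: 7.42
position: [618.9, 186.2, 40.9]
ee_rot: [0.999, -0.052, 0.001, -0.001]
contact_force: [-0.5, 7.3, 0.0]
gripper_width: 0.3
```

```bash
python3 st.py
python3 - <<'E'
from h import *
x=np.array([0.99448,-0.10492]);y=np.array([.10492,.99448]);o=np.array([589,-88.])
d=save('top','top4')
S=d['frame'].astype(int);g=(S[...,1]-S[...,0]>40)&(np.arange(640)[None]<260)&(np.arange(400)[:,None]>140)
v,u=np.nonzero(g);P=np.array([pt(d,a,b,0) for a,b in zip(u,v)]);m=(P[:,2]>58)&(P[:,2]<66);Q=P[m][:,:2]-o;print(m.sum(),np.percentile(Q@y,[95,98,100]),np.percentile(Q@x,[0,1,99,100]))
e=save('scene','scene4')['frame'];cv2.imwrite('pics/s4a.png',cv2.resize(e[130:280,270:470,::-1],None,fx=4,fy=4,interpolation=cv2.INTER_CUBIC))
E
```

```text
t 7.425 pos [618.9 186.2  40.9] stand 0.9 275.8 F [-0.51  7.3   0.04] toolx [ 0.9946 -0.1037  0.0021] tooly [-0.1037 -0.9946 -0.0026] w 0.26135835828917847 14.0
223 [260.071814  260.4977936 260.822292 ] [-63.977868   -63.89700984  66.78656928  67.018844  ]
```

View pics/s4a.png

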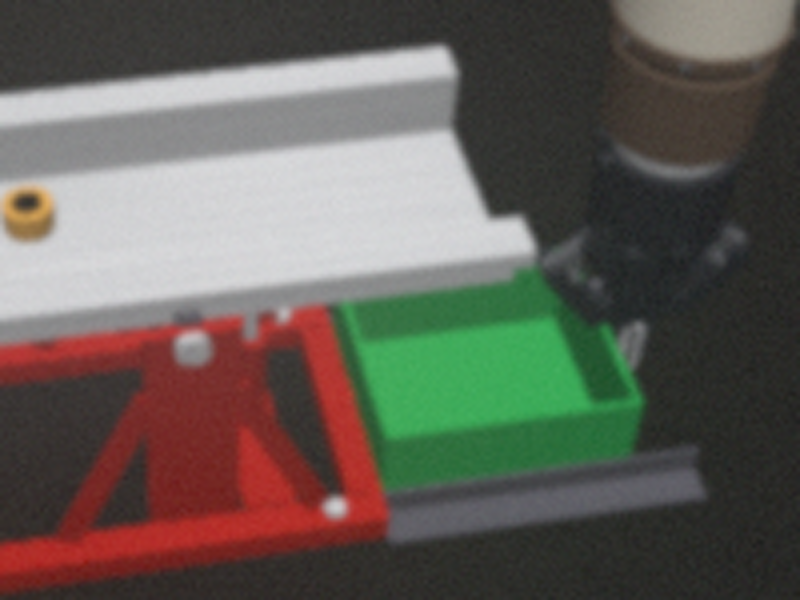

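Emit:
play_rows --targets '[{"gripper":1,"tx":0,"ty":-0.03,"tz":0,"spin":0},{"gripper":1,"tx":0,"ty":-0.08,"tz":0,"spin":0},{"gripper":1,"tx":0,"ty":-0.1,"tz":-0.05,"spin":0},{"gripper":1,"tx":0,"ty":-0.1,"tz":-0.25,"spin":0},{"gripper":1,"tx":0,"ty":-0.1,"tz":-0.45,"spin":0},{"gripper":1,"tx":0,"ty":-0.1,"tz":-0.65,"spin":0},{"gripper":1,"tx":0,"ty":-0.1,"tz":-0.85,"spin":0},{"gripper":1,"tx":0,"ty":-0.1,"tz":-0.92,"spin":0},{"gripper":1,"tx":0,"ty":-0.1,"tz":-0.92,"spin":0}]'

```text
clock: 8.65
position: [621.3, 209.5, 273.1]
ee_rot: [0.999, -0.052, 0.002, -0.001]
contact_force: [0.1, 0.7, -0.7]
gripper_width: -0.2
```

```bash
python3 st.py
```

```text
t 8.65 pos [621.3 209.5 273.1] stand 0.9 299.2 F [ 0.11  0.73 -0.73] toolx [ 0.9945 -0.1045  0.0038] tooly [-0.1045 -0.9945 -0.0027] w -0.15770802358220865 14.0
```

Emit:
play_rows --targets '[{"gripper":1,"tx":-0.05,"ty":0.1,"tz":0,"spin":0},{"gripper":1,"tx":-0.12,"ty":0.28,"tz":0,"spin":0},{"gripper":1,"tx":-0.2,"ty":0.46,"tz":0,"spin":0},{"gripper":1,"tx":-0.26,"ty":0.62,"tz":0,"spin":0},{"gripper":1,"tx":-0.288,"ty":0.7,"tz":0.04,"spin":0},{"gripper":1,"tx":-0.288,"ty":0.717,"tz":0.08,"spin":0},{"gripper":1,"tx":-0.288,"ty":0.717,"tz":0.1,"spin":0},{"gripper":1,"tx":-0.288,"ty":0.717,"tz":0.1,"spin":0}]'

```text
clock: 9.65
position: [530.7, 39.1, 244.4]
ee_rot: [0.999, -0.052, -0.001, 0.0]
contact_force: [0.3, -0.0, 0.1]
gripper_width: -0.1
```

```bash
python3 st.py
python3 - <<'E'
from h import *
e=save('scene','scene5')['frame'];cv2.imwrite('pics/s5a.png',cv2.resize(e[80:280,190:470,::-1],None,fx=2.8,fy=2.8,interpolation=cv2.INTER_CUBIC))
save('wrist','w5')
E
```

```text
t 9.65 pos [530.7  39.1 244.4] stand -71.3 120.3 F [ 0.35 -0.    0.06] toolx [ 0.9946 -0.1037 -0.0015] tooly [-1.037e-01 -9.946e-01  8.000e-04] w -0.11015683549959722 14.0
```

View pics/s5a.png

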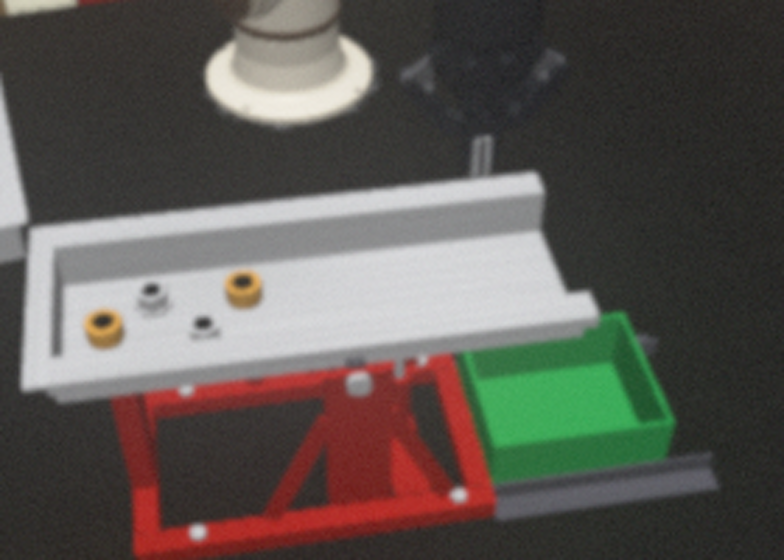

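View pics/w5.png

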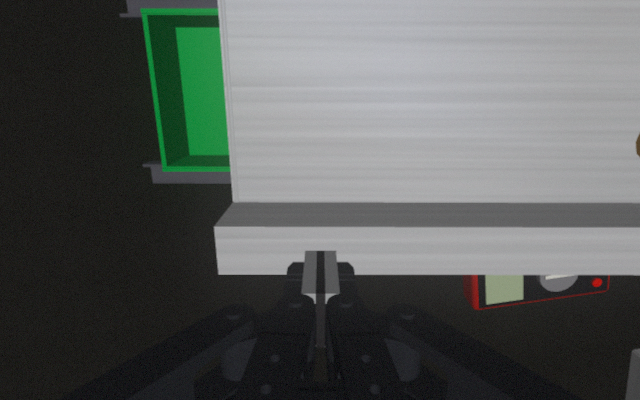

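Emit:
play_rows --targets '[{"gripper":1,"tx":0,"ty":0,"tz":0.02,"spin":0},{"gripper":1,"tx":0,"ty":0,"tz":0.04,"spin":0},{"gripper":1,"tx":0,"ty":0,"tz":0.052,"spin":0},{"gripper":1,"tx":0,"ty":0,"tz":0.052,"spin":0}]'

```text
clock: 10.25
position: [530.4, 38.5, 232.0]
ee_rot: [0.999, -0.052, -0.0, 0.0]
contact_force: [-0.1, 0.4, 0.7]
gripper_width: -0.1
```

Emit:
play_rows --targets '[{"gripper":1,"tx":0,"ty":0,"tz":0.005,"spin":0},{"gripper":1,"tx":0,"ty":0,"tz":0.01,"spin":0},{"gripper":1,"tx":0,"ty":0,"tz":0.015,"spin":0},{"gripper":1,"tx":0,"ty":0,"tz":0.02,"spin":0}]'

```text
clock: 10.75
position: [530.6, 38.5, 228.1]
ee_rot: [0.999, -0.052, 0.0, 0.0]
contact_force: [-3.4, 1.5, 6.4]
gripper_width: 0.3
```

Emit:
play_rows --targets '[{"gripper":1,"tx":0,"ty":0,"tz":0.005,"spin":0},{"gripper":1,"tx":0,"ty":0,"tz":0.01,"spin":0},{"gripper":1,"tx":0,"ty":0,"tz":0.015,"spin":0},{"gripper":1,"tx":0,"ty":0,"tz":0.02,"spin":0}]'

```text
clock: 11.25
position: [531.2, 39.3, 224.1]
ee_rot: [0.999, -0.052, 0.001, -0.001]
contact_force: [-3.4, 3.3, 7.8]
gripper_width: -0.1
```

Emit:
play_rows --targets '[{"gripper":1,"tx":0,"ty":-0.003,"tz":0.006,"spin":0},{"gripper":1,"tx":0,"ty":-0.006,"tz":0.013,"spin":0},{"gripper":1,"tx":0,"ty":-0.009,"tz":0.02,"spin":0},{"gripper":1,"tx":0,"ty":-0.012,"tz":0.027,"spin":0},{"gripper":1,"tx":0,"ty":-0.014,"tz":0.034,"spin":0},{"gripper":1,"tx":0,"ty":-0.016,"tz":0.04,"spin":0}]'

```text
clock: 12.0
position: [531.5, 42.5, 213.8]
ee_rot: [0.999, -0.052, 0.001, 0.0]
contact_force: [-2.5, -0.2, 5.6]
gripper_width: 0.1
```

Emit:
play_rows --targets '[{"gripper":1,"tx":0,"ty":-0.001,"tz":0.007,"spin":0},{"gripper":1,"tx":0,"ty":-0.002,"tz":0.014,"spin":0},{"gripper":1,"tx":0,"ty":-0.003,"tz":0.021,"spin":0},{"gripper":1,"tx":0,"ty":-0.004,"tz":0.028,"spin":0},{"gripper":1,"tx":0,"ty":-0.005,"tz":0.034,"spin":0},{"gripper":1,"tx":0,"ty":-0.006,"tz":0.04,"spin":0}]'

```text
clock: 12.75
position: [531.7, 44.4, 203.7]
ee_rot: [0.999, -0.052, 0.001, -0.0]
contact_force: [-1.4, 0.5, 5.4]
gripper_width: -0.1
```

```bash
python3 st.py
python3 - <<'E'
from h import *
e=save('scene','scene6')['frame'];cv2.imwrite('pics/s6a.png',cv2.resize(e[80:280,190:470,::-1],None,fx=2.8,fy=2.8,interpolation=cv2.INTER_CUBIC))
E
```

```text
t 12.75 pos [531.7  44.4 203.7] stand -70.8 125.6 F [-1.39  0.55  5.45] toolx [ 0.9946 -0.1038  0.0023] tooly [-1.038e-01 -9.946e-01 -8.000e-04] w -0.09290838042425219 14.0
```

View pics/s6a.png

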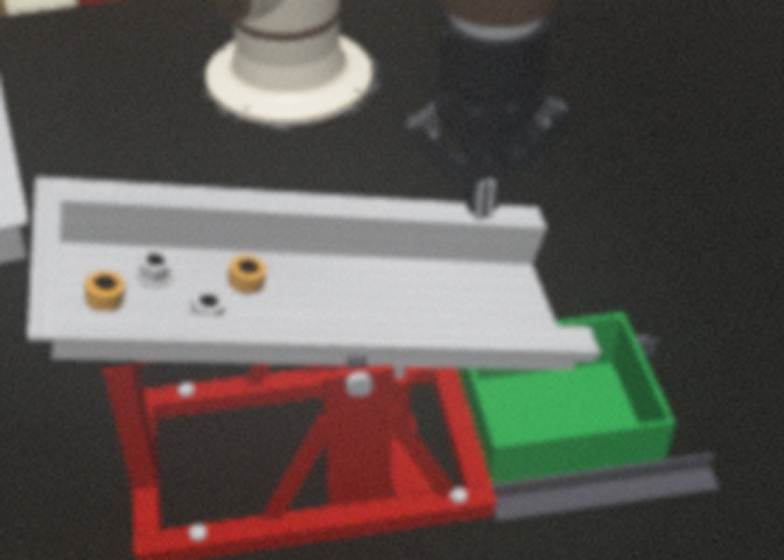

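Emit:
play_rows --targets '[{"gripper":1,"tx":0,"ty":-0.001,"tz":0.007,"spin":0},{"gripper":1,"tx":0,"ty":-0.002,"tz":0.014,"spin":0},{"gripper":1,"tx":0,"ty":-0.002,"tz":0.021,"spin":0},{"gripper":1,"tx":0,"ty":-0.003,"tz":0.028,"spin":0},{"gripper":1,"tx":0,"ty":-0.003,"tz":0.034,"spin":0},{"gripper":1,"tx":0,"ty":-0.003,"tz":0.04,"spin":0}]'

```text
clock: 13.55
position: [531.9, 45.4, 193.6]
ee_rot: [0.999, -0.052, 0.001, -0.001]
contact_force: [-1.7, 2.8, 6.3]
gripper_width: 0.1
```

Emit:
play_rows --targets '[{"gripper":1,"tx":0,"ty":0,"tz":0.007,"spin":0},{"gripper":1,"tx":0,"ty":0,"tz":0.014,"spin":0},{"gripper":1,"tx":0,"ty":0.001,"tz":0.021,"spin":0},{"gripper":1,"tx":0,"ty":0.001,"tz":0.028,"spin":0},{"gripper":1,"tx":0,"ty":0.001,"tz":0.034,"spin":0},{"gripper":1,"tx":0,"ty":0.002,"tz":0.04,"spin":0}]'

```text
clock: 14.3
position: [531.9, 45.3, 183.0]
ee_rot: [0.999, -0.052, 0.001, -0.001]
contact_force: [0.1, 5.9, 3.9]
gripper_width: 0.1
```

```bash
python3 st.py
python3 - <<'E'
from h import *
e=save('scene','scene7')['frame'];cv2.imwrite('pics/s7a.png',cv2.resize(e[80:280,190:470,::-1],None,fx=2.8,fy=2.8,interpolation=cv2.INTER_CUBIC))
E
```

```text
t 14.3 pos [531.9  45.3 183. ] stand -70.7 126.5 F [0.06 5.93 3.92] toolx [ 0.9946 -0.104   0.0024] tooly [-0.104  -0.9946 -0.0021] w 0.05779822840747919 14.0
```

View pics/s7a.png

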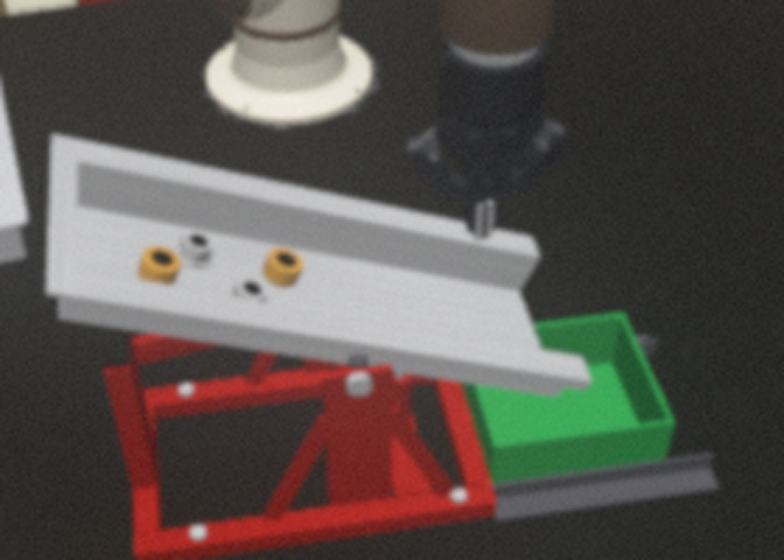

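Emit:
play_rows --targets '[{"gripper":1,"tx":0,"ty":-0.004,"tz":0.006,"spin":0},{"gripper":1,"tx":0,"ty":-0.007,"tz":0.012,"spin":0},{"gripper":1,"tx":0,"ty":-0.009,"tz":0.018,"spin":0},{"gripper":1,"tx":0,"ty":-0.009,"tz":0.024,"spin":0}]'

```text
clock: 14.85
position: [531.0, 46.1, 175.7]
ee_rot: [0.999, -0.053, -0.001, 0.0]
contact_force: [-0.8, -0.3, 0.4]
gripper_width: 0.1
```

Emit:
play_rows --targets '[{"gripper":1,"tx":0,"ty":0,"tz":0.005,"spin":0},{"gripper":1,"tx":0,"ty":0,"tz":0.01,"spin":0},{"gripper":1,"tx":0,"ty":0,"tz":0.01,"spin":0}]'

```text
clock: 15.22
position: [531.1, 46.4, 173.6]
ee_rot: [0.999, -0.052, -0.0, 0.0]
contact_force: [0.5, -0.2, 1.6]
gripper_width: -0.1
```

```bash
python3 st.py
python3 - <<'E'
from h import *
e=save('scene','scene8')['frame'];cv2.imwrite('pics/s8a.png',cv2.resize(e[80:280,190:470,::-1],None,fx=2.8,fy=2.8,interpolation=cv2.INTER_CUBIC))
E
```

```text
t 15.225 pos [531.1  46.4 173.6] stand -71.7 127.5 F [ 0.48 -0.22  1.62] toolx [ 9.945e-01 -1.046e-01 -8.000e-04] tooly [-1.046e-01 -9.945e-01  3.000e-04] w -0.1264713296156566 14.0
```

View pics/s8a.png

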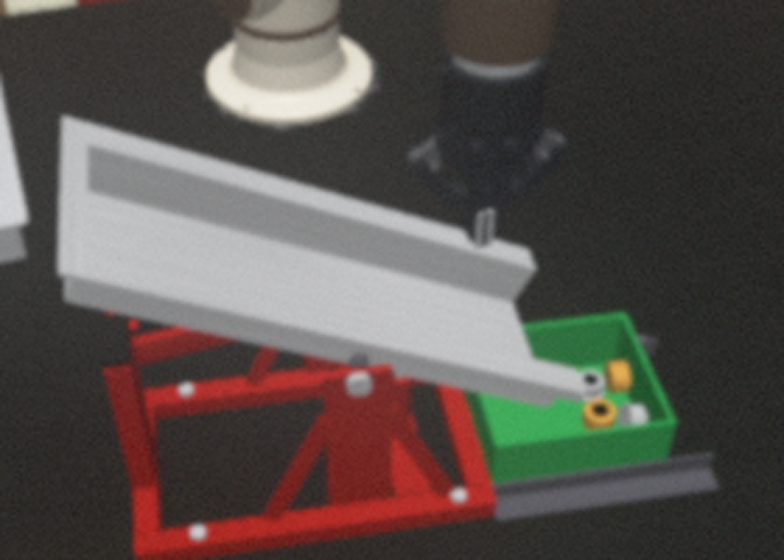

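Emit:
play_rows --targets '[{"gripper":1,"tx":0,"ty":0,"tz":0.004,"spin":0},{"gripper":1,"tx":0,"ty":0,"tz":0.008,"spin":0}]'

```text
clock: 15.52
position: [531.3, 46.5, 171.8]
ee_rot: [0.999, -0.052, 0.0, 0.0]
contact_force: [-0.9, 1.1, 3.1]
gripper_width: -0.2
```

Emit:
play_rows --targets '[{"gripper":1,"tx":0,"ty":0,"tz":0.004,"spin":0},{"gripper":1,"tx":0,"ty":0,"tz":0.008,"spin":0}]'

```text
clock: 15.78
position: [531.4, 46.5, 169.8]
ee_rot: [0.999, -0.052, 0.0, 0.0]
contact_force: [-1.0, 0.4, 3.0]
gripper_width: -0.2
```

Emit:
play_rows --targets '[{"gripper":1,"tx":0,"ty":0,"tz":0.003,"spin":0},{"gripper":1,"tx":0,"ty":0.001,"tz":0.006,"spin":0}]'

```text
clock: 16.02
position: [531.5, 46.4, 168.8]
ee_rot: [0.999, -0.052, 0.0, -0.0]
contact_force: [-2.0, 0.6, 6.9]
gripper_width: -0.0
```

Emit:
play_rows --targets '[{"gripper":1,"tx":0,"ty":0,"tz":0.003,"spin":0},{"gripper":1,"tx":0,"ty":0,"tz":0.003,"spin":0}]'

```text
clock: 16.27
position: [531.5, 46.3, 168.6]
ee_rot: [0.999, -0.052, 0.0, -0.0]
contact_force: [-2.0, 0.7, 7.5]
gripper_width: -0.1
```

Emit:
play_rows --targets '[{"gripper":1,"tx":0,"ty":0,"tz":0.004,"spin":0},{"gripper":1,"tx":0,"ty":0,"tz":0.004,"spin":0}]'

```text
clock: 16.52
position: [531.8, 46.4, 168.1]
ee_rot: [0.999, -0.052, 0.001, -0.0]
contact_force: [-3.6, 1.8, 9.4]
gripper_width: -0.0
```

```bash
python3 st.py
python3 - <<'E'
from h import *
d=save('scene','scene9');e=d['frame'];cv2.imwrite('pics/s9a.png',cv2.resize(e[180:260,340:450,::-1],None,fx=7,fy=7,interpolation=cv2.INTER_CUBIC))
t=save('top','top9');cv2.imwrite('pics/t9a.png',cv2.resize(t['frame'][130:280,170:330,::-1],None,fx=4,fy=4,interpolation=cv2.INTER_CUBIC))
# tilt from floor depth in top view: sample points over trough floor
x=np.array([0.99448,-0.10492]);y=np.array([.10492,.99448]);o=np.array([589,-88.])
A=[]
for u in range(200,480,3):
  for v in range(130,280,3):
    p=pt(t,u,v,0)
    if not np.isfinite(p[2]):continue
    q=p[:2]-o
    if abs(q@x-10)<35 and -150<q@y<120 and p[2]>100:A.append((q@y,p[2]))
A=np.array(A);k=np.polyfit(A[:,0],A[:,1],1);print('slope tilt',np.arctan(-k[0]),'z0',k[1],np.std(A[:,1]-np.polyval(k,A[:,0])),len(A))
E
```

```text
t 16.525 pos [531.8  46.4 168.1] stand -71.0 127.7 F [-3.64  1.84  9.41] toolx [ 0.9946 -0.1038  0.0016] tooly [-1.038e-01 -9.946e-01 -3.000e-04] w -0.012841009080482727 14.0
slope tilt 0.5029636532429408 z0 175.93337604686403 1.0836664831475986 692
```

View pics/s9a.png

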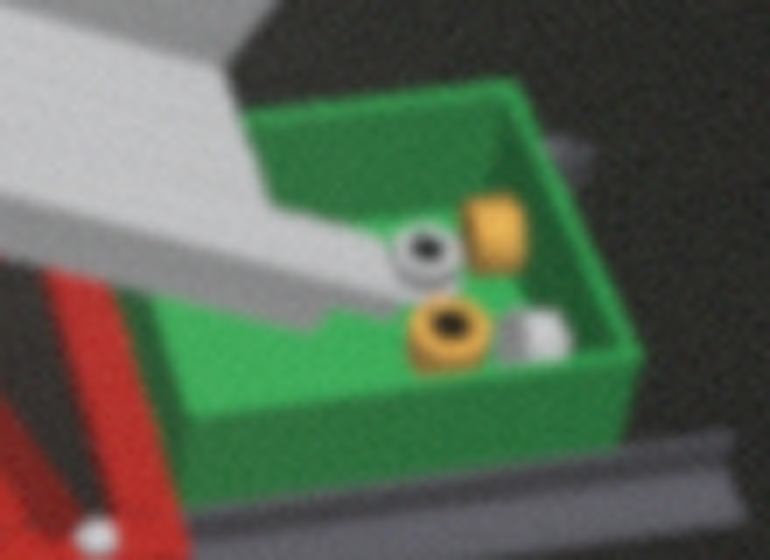

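View pics/t9a.png

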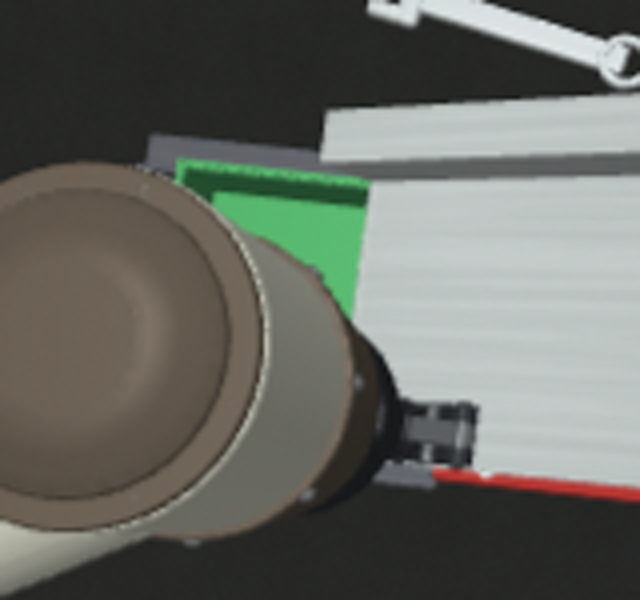

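Emit:
play_rows --targets '[{"gripper":1,"tx":0,"ty":0,"tz":0.003,"spin":0},{"gripper":1,"tx":0,"ty":0,"tz":0.003,"spin":0},{"gripper":1,"tx":0,"ty":0,"tz":0.003,"spin":0},{"gripper":1,"tx":0,"ty":0,"tz":0.003,"spin":0}]'

```text
clock: 17.12
position: [532.0, 46.5, 167.8]
ee_rot: [0.999, -0.052, 0.001, -0.0]
contact_force: [-4.1, 0.6, 11.4]
gripper_width: 0.2
```

```bash
python3 st.py
python3 - <<'E'
from h import *
t=save('top','top10')
x=np.array([0.99448,-0.10492]);y=np.array([.10492,.99448]);o=np.array([589,-88.])
for n in ('top9','top10'):
  t=dict(np.load(f'pics/{n}.npz'));A=[]
  for u in range(200,480,2):
   for v in range(130,280,2):
    p=pt(t,u,v,0)
    if not np.isfinite(p[2]):continue
    q=p[:2]-o
    if abs(q@x-10)<35 and -150<q@y<120 and p[2]>100:A.append((q@y,p[2]))
  A=np.array(A);k=np.polyfit(A[:,0],A[:,1],1);print('tilt',np.arctan(-k[0]),k[1])
E
```

```text
t 17.125 pos [532.   46.5 167.8] stand -70.8 127.8 F [-4.1   0.6  11.38] toolx [ 0.9946 -0.1036  0.0024] tooly [-1.036e-01 -9.946e-01 -6.000e-04] w 0.17882120580600996 14.0
tilt 0.5033452444263603 175.85555440525155
tilt 0.5045360887294078 175.88031364929927
```

Emit:
play_rows --targets '[{"gripper":1,"tx":0,"ty":0,"tz":-0.004,"spin":0},{"gripper":1,"tx":0,"ty":0,"tz":-0.009,"spin":0},{"gripper":1,"tx":0,"ty":0,"tz":-0.015,"spin":0},{"gripper":1,"tx":0,"ty":0,"tz":-0.021,"spin":0},{"gripper":1,"tx":0,"ty":-0.001,"tz":-0.028,"spin":0},{"gripper":1,"tx":0,"ty":-0.002,"tz":-0.035,"spin":0},{"gripper":1,"tx":0,"ty":-0.002,"tz":-0.042,"spin":0},{"gripper":1,"tx":0,"ty":-0.002,"tz":-0.049,"spin":0}]'

```text
clock: 18.18
position: [531.4, 46.8, 178.2]
ee_rot: [0.999, -0.052, 0.0, -0.0]
contact_force: [0.7, 2.4, 1.8]
gripper_width: -0.3
```

```bash
python3 st.py
```

```text
t 18.175 pos [531.4  46.8 178.2] stand -71.4 128.0 F [0.66 2.44 1.79] toolx [ 0.9945 -0.1044  0.    ] tooly [-1.044e-01 -9.945e-01 -1.000e-04] w -0.26125456640481554 14.0
```

Emit:
play_rows --targets '[{"gripper":1,"tx":0,"ty":0,"tz":-0.007,"spin":0},{"gripper":1,"tx":0,"ty":0,"tz":-0.014,"spin":0},{"gripper":1,"tx":0,"ty":0,"tz":-0.021,"spin":0},{"gripper":1,"tx":0,"ty":0,"tz":-0.028,"spin":0},{"gripper":1,"tx":0,"ty":0.001,"tz":-0.035,"spin":0},{"gripper":1,"tx":0,"ty":0.002,"tz":-0.042,"spin":0},{"gripper":1,"tx":0,"ty":0.003,"tz":-0.049,"spin":0},{"gripper":1,"tx":0,"ty":0.004,"tz":-0.056,"spin":0},{"gripper":1,"tx":0,"ty":0.005,"tz":-0.063,"spin":0},{"gripper":1,"tx":0,"ty":0.006,"tz":-0.07,"spin":0},{"gripper":1,"tx":0,"ty":0.007,"tz":-0.077,"spin":0},{"gripper":1,"tx":0,"ty":0.008,"tz":-0.084,"spin":0}]'

```text
clock: 19.68
position: [531.2, 44.7, 199.2]
ee_rot: [0.999, -0.052, 0.0, -0.0]
contact_force: [0.5, 4.0, 2.2]
gripper_width: 0.2
```

Emit:
play_rows --targets '[{"gripper":1,"tx":0,"ty":0.001,"tz":-0.007,"spin":0},{"gripper":1,"tx":0,"ty":0.002,"tz":-0.014,"spin":0},{"gripper":1,"tx":0,"ty":0.004,"tz":-0.021,"spin":0},{"gripper":1,"tx":0,"ty":0.006,"tz":-0.028,"spin":0},{"gripper":1,"tx":0,"ty":0.008,"tz":-0.035,"spin":0},{"gripper":1,"tx":0,"ty":0.01,"tz":-0.042,"spin":0},{"gripper":1,"tx":0,"ty":0.012,"tz":-0.048,"spin":0},{"gripper":1,"tx":0,"ty":0.014,"tz":-0.054,"spin":0},{"gripper":1,"tx":0,"ty":0.016,"tz":-0.06,"spin":0}]'

```text
clock: 20.8
position: [530.9, 40.7, 214.3]
ee_rot: [0.999, -0.052, 0.0, -0.0]
contact_force: [0.5, 2.4, 4.5]
gripper_width: -0.3
```

```bash
python3 st.py
```

```text
t 20.8 pos [530.9  40.7 214.3] stand -71.3 121.9 F [0.51 2.38 4.52] toolx [ 9.945e-01 -1.044e-01  3.000e-04] tooly [-1.044e-01 -9.945e-01 -1.000e-04] w -0.2588290746019029 14.0
```

14 mm remain; slower now.

Emit:
play_rows --targets '[{"gripper":1,"tx":0,"ty":0,"tz":-0.005,"spin":0},{"gripper":1,"tx":0,"ty":0.001,"tz":-0.01,"spin":0},{"gripper":1,"tx":0,"ty":0.002,"tz":-0.015,"spin":0},{"gripper":1,"tx":0,"ty":0.003,"tz":-0.02,"spin":0},{"gripper":1,"tx":0,"ty":0.004,"tz":-0.024,"spin":0},{"gripper":1,"tx":0,"ty":0.004,"tz":-0.028,"spin":0},{"gripper":1,"tx":0,"ty":0.004,"tz":-0.032,"spin":0},{"gripper":1,"tx":0,"ty":0.004,"tz":-0.036,"spin":0}]'

```text
clock: 21.8
position: [530.1, 39.5, 222.8]
ee_rot: [0.999, -0.052, -0.001, 0.0]
contact_force: [-0.1, -1.2, 3.2]
gripper_width: 0.1
```

Emit:
play_rows --targets '[{"gripper":1,"tx":0,"ty":0,"tz":-0.003,"spin":0},{"gripper":1,"tx":0,"ty":0,"tz":-0.006,"spin":0},{"gripper":1,"tx":0,"ty":0,"tz":-0.009,"spin":0},{"gripper":1,"tx":0,"ty":0,"tz":-0.012,"spin":0}]'

```text
clock: 22.3
position: [530.5, 39.8, 226.0]
ee_rot: [0.999, -0.052, -0.0, 0.0]
contact_force: [-1.3, -1.5, 2.0]
gripper_width: 0.0
```

Emit:
play_rows --targets '[{"gripper":1,"tx":0,"ty":0,"tz":-0.002,"spin":0},{"gripper":1,"tx":0,"ty":0,"tz":-0.004,"spin":0},{"gripper":1,"tx":0,"ty":0,"tz":-0.006,"spin":0},{"gripper":1,"tx":0,"ty":0,"tz":-0.008,"spin":0}]'

```text
clock: 22.8
position: [530.7, 39.8, 228.1]
ee_rot: [0.999, -0.052, 0.0, -0.0]
contact_force: [-0.2, -1.6, 2.3]
gripper_width: -0.3
```

Emit:
play_rows --targets '[{"gripper":1,"tx":0,"ty":0,"tz":-0.002,"spin":0},{"gripper":1,"tx":0,"ty":0,"tz":-0.004,"spin":0},{"gripper":1,"tx":0,"ty":0,"tz":-0.006,"spin":0},{"gripper":1,"tx":0,"ty":0,"tz":-0.008,"spin":0}]'

```text
clock: 23.3
position: [530.6, 39.9, 229.9]
ee_rot: [0.999, -0.052, -0.0, -0.0]
contact_force: [0.1, 0.2, 0.3]
gripper_width: -0.3
```

Contact faded at level. Now clear upward and sideways toward the robot's free side.

Emit:
play_rows --targets '[{"gripper":1,"tx":0,"ty":0,"tz":-0.02,"spin":0},{"gripper":1,"tx":0,"ty":0,"tz":-0.08,"spin":0},{"gripper":1,"tx":0,"ty":0,"tz":-0.18,"spin":0},{"gripper":1,"tx":0,"ty":-0.15,"tz":-0.28,"spin":0},{"gripper":1,"tx":0,"ty":-0.35,"tz":-0.32,"spin":0},{"gripper":1,"tx":0,"ty":-0.55,"tz":-0.32,"spin":0},{"gripper":1,"tx":0,"ty":-0.75,"tz":-0.32,"spin":0},{"gripper":1,"tx":0,"ty":-0.9,"tz":-0.32,"spin":0},{"gripper":1,"tx":0,"ty":-0.98,"tz":-0.32,"spin":0},{"gripper":1,"tx":0,"ty":-0.98,"tz":-0.32,"spin":0}]'

```text
clock: 24.55
position: [556.3, 284.2, 310.2]
ee_rot: [0.999, -0.052, 0.0, 0.0]
contact_force: [-0.6, -0.2, -0.1]
gripper_width: 0.3
```

Emit:
play_rows --targets '[{"gripper":1,"tx":-0.1,"ty":-0.1,"tz":0,"spin":0},{"gripper":1,"tx":-0.28,"ty":-0.28,"tz":0,"spin":0},{"gripper":1,"tx":-0.45,"ty":-0.45,"tz":0,"spin":0},{"gripper":1,"tx":-0.55,"ty":-0.6,"tz":0,"spin":0},{"gripper":1,"tx":-0.6,"ty":-0.65,"tz":0,"spin":0},{"gripper":1,"tx":-0.6,"ty":-0.65,"tz":0,"spin":0}]'

```text
clock: 25.3
position: [423.9, 460.3, 310.4]
ee_rot: [0.999, -0.052, 0.0, 0.0]
contact_force: [0.1, 0.3, 0.7]
gripper_width: 0.4
```

```bash
python3 st.py
python3 - <<'E'
from h import *
x=np.array([0.99448,-0.10492]);y=np.array([.10492,.99448]);o=np.array([589,-88.])
e=save('scene','scene11')['frame'];t=save('top','top11')
cv2.imwrite('pics/s11a.png',cv2.resize(e[130:260,190:470,::-1],None,fx=2.8,fy=2.8,interpolation=cv2.INTER_CUBIC))
for q in [(240,239),(300,245),(450,261),(250,150),(460,168),(260,190),(350,205)]:print(q,pt(t,*q))
S=t['frame'].astype(int);g=(S[...,1]-S[...,0]>40)&(np.arange(640)[None]<260)&(np.arange(400)[:,None]>140)
v,u=np.nonzero(g);P=np.array([pt(t,a,b,0) for a,b in zip(u,v)]);m=(P[:,2]>58)&(P[:,2]<66);Q=P[m][:,:2]-o;print(np.percentile(Q@y,[95,98,100]))
E
```

```text
t 25.3 pos [423.9 460.3 310.4] stand -221.7 527.9 F [0.14 0.3  0.65] toolx [ 9.946e-01 -1.040e-01  1.000e-04] tooly [-1.040e-01 -9.946e-01  2.000e-04] w 0.3668925930630819 14.0
(240, 239) [525.9  67.5 213.6]
(300, 245) [516.3 -32.6 213.7]
(450, 261) [ 491.  -279.1  213.9]
(250, 150) [679.1  55.9 214.2]
(460, 168) [ 647.6 -303.7  214. ]
(260, 190) [616.3  43.8 175.1]
(350, 205) [ 589.2 -118.4  175. ]
[261.856689 262.238384 263.22596 ]
```

View pics/s11a.png

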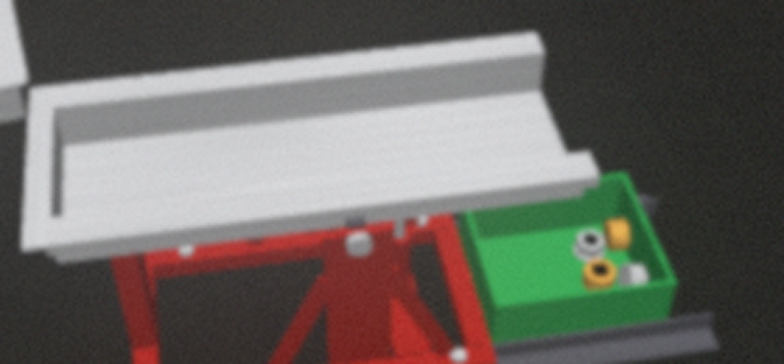

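View pics/top11.png

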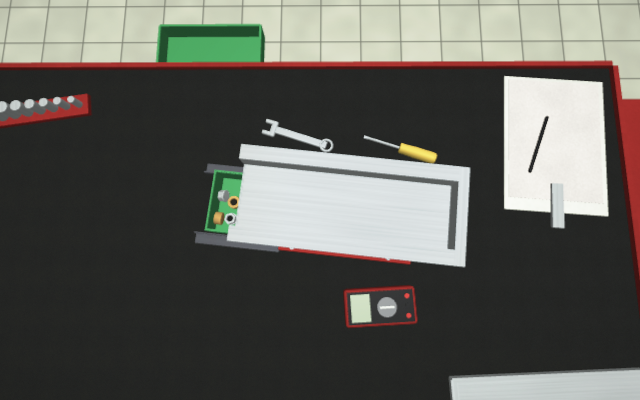

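Run:
```python
from h import *
x=np.array([0.99448,-0.10492]);y=np.array([.10492,.99448]);o=np.array([589,-88.])
for n in('top3','top4','top9','top11'):
  t=dict(np.load(f'pics/{n}.npz'));S=t['frame'].astype(int);g=(S[...,1]-S[...,0]>40)
  v,u=np.nonzero(g&(np.arange(640)[None]<260)&(np.arange(400)[:,None]>140));P=np.array([pt(t,a,b,0) for a,b in zip(u,v)]);m=(P[:,2]>58)&(P[:,2]<66);Q=P[m][:,:2]-o
  qx,qy=Q@x,Q@y
  print(n,[(lo,qy[(qx>lo)&(qx<lo+15)].max().round(1)) for lo in range(-65,65,15) if ((qx>lo)&(qx<lo+15)).any()])
a=[cv2.resize(dict(np.load(f'pics/{n}.npz'))['frame'][190:260,345:450,::-1],None,fx=7,fy=4,interpolation=cv2.INTER_CUBIC) for n in('scene4','scene11')]
cv2.imwrite('pics/cmp.png',np.vstack(a))
d=[cv2.cvtColor(dict(np.load(f'pics/{n}.npz'))['frame'][225:255,375:440],cv2.COLOR_RGB2GRAY).astype(np.float32) for n in('scene4','scene9','scene11')]
print([cv2.phaseCorrelate(d[0],k,cv2.createHanningWindow(d[0].shape[::-1],cv2.CV_32F)) for k in d[1:]])
```

```text
top3 [(-65, np.float64(272.4)), (-50, np.float64(272.5)), (-35, np.float64(272.5)), (-20, np.float64(271.5)), (10, np.float64(271.8)), (25, np.float64(272.4)), (40, np.float64(272.0)), (55, np.float64(271.8))]
top4 [(-65, np.float64(260.6)), (-50, np.float64(260.5)), (-35, np.float64(260.6)), (-20, np.float64(260.4)), (10, np.float64(259.7)), (25, np.float64(260.6)), (40, np.float64(260.8)), (55, np.float64(260.1))]
top9 [(40, np.float64(260.1)), (55, np.float64(260.6))]
top11 [(-65, np.float64(263.0)), (-50, np.float64(262.5)), (-35, np.float64(262.3)), (-20, np.float64(262.1)), (-5, np.float64(261.7)), (10, np.float64(261.9)), (25, np.float64(263.2)), (40, np.float64(262.3)), (55, np.float64(261.3))]
[((2.709288624059546, -0.5075837668363654), 0.6531498635256732), ((2.7256792638395737, -0.29678156655272936), 0.6149759080674914)]
```

View pics/cmp.png

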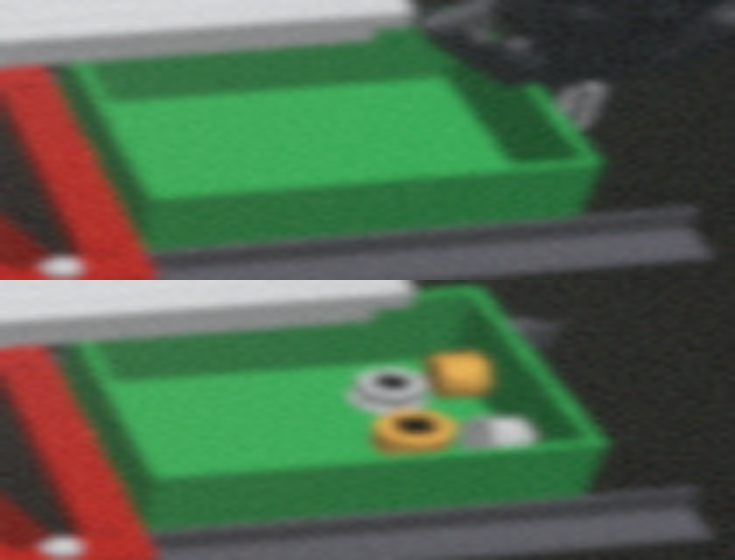

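Emit:
play_rows --targets '[{"gripper":1,"tx":0.08,"ty":0.08,"tz":0,"spin":0},{"gripper":1,"tx":0.24,"ty":0.23,"tz":0,"spin":0},{"gripper":1,"tx":0.4,"ty":0.39,"tz":0,"spin":0},{"gripper":1,"tx":0.56,"ty":0.55,"tz":0,"spin":0},{"gripper":1,"tx":0.72,"ty":0.7,"tz":0,"spin":0},{"gripper":1,"tx":0.84,"ty":0.82,"tz":0,"spin":0},{"gripper":1,"tx":0.888,"ty":0.87,"tz":0.05,"spin":0},{"gripper":1,"tx":0.888,"ty":0.87,"tz":0.2,"spin":0},{"gripper":1,"tx":0.888,"ty":0.87,"tz":0.35,"spin":0}]'

```text
clock: 26.52
position: [622.0, 219.8, 221.4]
ee_rot: [0.999, -0.053, -0.0, -0.0]
contact_force: [-0.8, 1.0, -0.1]
gripper_width: 0.0
```

Emit:
play_rows --targets '[{"gripper":1,"tx":0,"ty":0,"tz":0.18,"spin":0},{"gripper":1,"tx":0,"ty":0,"tz":0.36,"spin":0},{"gripper":1,"tx":0,"ty":0,"tz":0.54,"spin":0},{"gripper":1,"tx":0,"ty":0,"tz":0.67,"spin":0},{"gripper":1,"tx":0,"ty":0,"tz":0.73,"spin":0},{"gripper":1,"tx":0,"ty":0,"tz":0.73,"spin":0},{"gripper":1,"tx":0,"ty":0,"tz":0.73,"spin":0}]'

```text
clock: 27.4
position: [623.1, 221.6, 41.8]
ee_rot: [0.999, -0.052, 0.001, -0.001]
contact_force: [1.0, -0.9, 0.8]
gripper_width: -0.1
```

```bash
python3 st.py
```

```text
t 27.4 pos [623.1 221.6  41.8] stand 1.5 311.5 F [ 0.96 -0.93  0.84] toolx [ 0.9946 -0.1042  0.0026] tooly [-0.1042 -0.9946 -0.0016] w -0.09325337065812485 14.0
```

Emit:
play_rows --targets '[{"gripper":1,"tx":0,"ty":0.04,"tz":0,"spin":0},{"gripper":1,"tx":0,"ty":0.08,"tz":0,"spin":0},{"gripper":1,"tx":0,"ty":0.11,"tz":0,"spin":0},{"gripper":1,"tx":0,"ty":0.12,"tz":0,"spin":0},{"gripper":1,"tx":0,"ty":0.124,"tz":0,"spin":0},{"gripper":1,"tx":0,"ty":0.128,"tz":0,"spin":0},{"gripper":1,"tx":0,"ty":0.132,"tz":0,"spin":0}]'

```text
clock: 28.28
position: [618.7, 188.5, 40.0]
ee_rot: [0.999, -0.052, -0.0, 0.0]
contact_force: [-0.5, -0.1, 0.5]
gripper_width: -0.2
```

Emit:
play_rows --targets '[{"gripper":1,"tx":0,"ty":0.003,"tz":0,"spin":0},{"gripper":1,"tx":0,"ty":0.006,"tz":0,"spin":0}]'

```text
clock: 28.52
position: [618.7, 187.5, 40.0]
ee_rot: [0.999, -0.052, 0.0, -0.0]
contact_force: [-0.5, 1.8, -1.6]
gripper_width: -0.2
```

Emit:
play_rows --targets '[{"gripper":1,"tx":0,"ty":0.003,"tz":0,"spin":0},{"gripper":1,"tx":0,"ty":0.005,"tz":0,"spin":0},{"gripper":1,"tx":0,"ty":0.005,"tz":0,"spin":0}]'

```text
clock: 28.9
position: [618.4, 186.6, 40.1]
ee_rot: [0.999, -0.052, 0.0, -0.001]
contact_force: [-0.6, 5.5, -0.7]
gripper_width: -0.1
```

```bash
python3 st.py
```

```text
t 28.9 pos [618.4 186.6  40.1] stand 0.4 276.2 F [-0.58  5.55 -0.72] toolx [ 9.946e-01 -1.042e-01  5.000e-04] tooly [-0.1042 -0.9946 -0.0013] w -0.11336974005122173 14.0
```

Emit:
play_rows --targets '[{"gripper":1,"tx":0,"ty":0.003,"tz":0,"spin":0},{"gripper":1,"tx":0,"ty":0.004,"tz":0,"spin":0},{"gripper":1,"tx":0,"ty":0.004,"tz":0,"spin":0}]'

```text
clock: 29.28
position: [618.4, 186.5, 40.2]
ee_rot: [0.999, -0.052, 0.001, -0.001]
contact_force: [-2.0, 7.4, -1.5]
gripper_width: -0.0
```

Emit:
play_rows --targets '[{"gripper":1,"tx":0,"ty":-0.01,"tz":0,"spin":0},{"gripper":1,"tx":0,"ty":-0.03,"tz":0,"spin":0},{"gripper":1,"tx":0,"ty":-0.08,"tz":0,"spin":0},{"gripper":1,"tx":0,"ty":-0.15,"tz":-0.05,"spin":0},{"gripper":1,"tx":0,"ty":-0.2,"tz":-0.2,"spin":0},{"gripper":1,"tx":0,"ty":-0.3,"tz":-0.38,"spin":0},{"gripper":1,"tx":-0.05,"ty":-0.45,"tz":-0.55,"spin":0},{"gripper":1,"tx":-0.2,"ty":-0.6,"tz":-0.7,"spin":0},{"gripper":1,"tx":-0.35,"ty":-0.75,"tz":-0.8,"spin":0},{"gripper":1,"tx":-0.5,"ty":-0.9,"tz":-0.85,"spin":0},{"gripper":1,"tx":-0.55,"ty":-0.95,"tz":-0.85,"spin":0},{"gripper":1,"tx":-0.55,"ty":-0.95,"tz":-0.85,"spin":0}]'

```text
clock: 30.78
position: [505.3, 436.4, 252.8]
ee_rot: [0.999, -0.051, -0.0, 0.0]
contact_force: [0.5, -0.7, -0.8]
gripper_width: 0.1
```

```bash
python3 st.py
python3 - <<'E'
from h import *
x=np.array([0.99448,-0.10492]);y=np.array([.10492,.99448]);o=np.array([589,-88.])
save('scene','scene12')
t=save('top','top12');S=t['frame'].astype(int);g=(S[...,1]-S[...,0]>40)
v,u=np.nonzero(g&(np.arange(640)[None]<260)&(np.arange(400)[:,None]>140));P=np.array([pt(t,a,b,0) for a,b in zip(u,v)]);m=(P[:,2]>58)&(P[:,2]<66);Q=P[m][:,:2]-o
qx,qy=Q@x,Q@y
print([(lo,qy[(qx>lo)&(qx<lo+15)].max().round(1)) for lo in range(-65,65,15) if ((qx>lo)&(qx<lo+15)).any()])
for q in [(240,239),(450,261),(250,150),(460,168)]:print(q,pt(t,*q))
a=[cv2.resize(dict(np.load(f'pics/{n}.npz'))['frame'][190:260,345:450,::-1],None,fx=7,fy=4,interpolation=cv2.INTER_CUBIC) for n in('scene4','scene12')]
cv2.imwrite('pics/cmp2.png',np.vstack(a))
E
```

```text
t 30.775 pos [505.3 436.4 252.8] stand -138.2 512.7 F [ 0.48 -0.67 -0.83] toolx [ 0.9948 -0.1021 -0.    ] tooly [-1.021e-01 -9.948e-01  1.000e-04] w 0.137804490273042 14.0
[(-65, np.float64(261.4)), (-50, np.float64(260.5)), (-35, np.float64(261.7)), (-20, np.float64(261.5)), (-5, np.float64(260.7)), (10, np.float64(261.0)), (25, np.float64(260.6)), (40, np.float64(260.6)), (55, np.float64(260.9))]
(240, 239) [525.9  67.6 213.5]
(450, 261) [ 491.  -278.9  214.3]
(250, 150) [679.2  56.  214.1]
(460, 168) [ 647.5 -303.6  214.4]
```

View pics/cmp2.png

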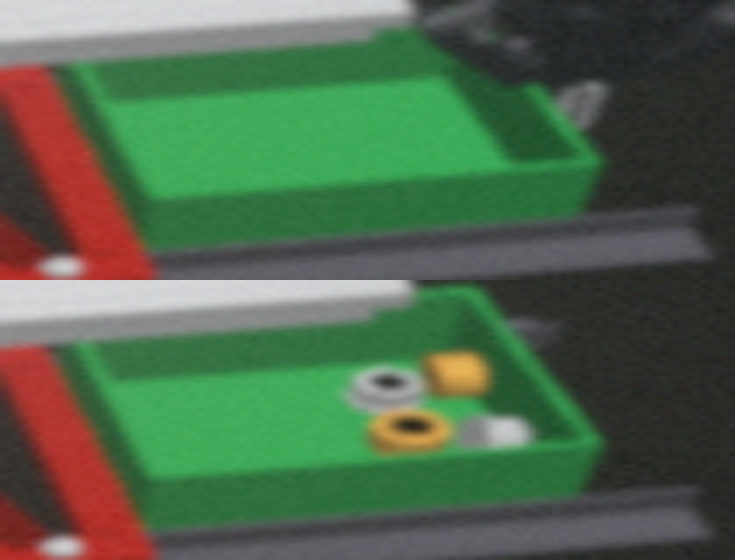

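View pics/scene12.png

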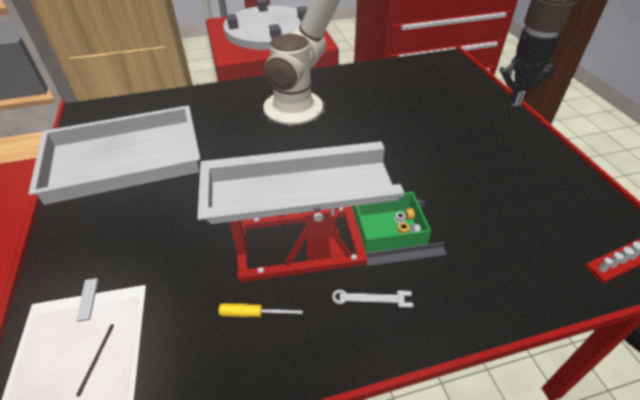

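The bin is home again with all four parts in it, the tray is level, and the arm is clear of everything. I'm handing the job in.

```bash
python3 -c "
from bench import job_done;print(job_done())"
```

```text
the job is handed in; nothing more can be done
None
```

The bin is home with all four parts in it, the tray is level on its rear rest, and I handed the job in at about 31 s. One thing did not go as asked: the parts slid out before I had felt the stop.

- **Bin push:** I pushed the bin against the cross tube with about 7 N. The parts' impact seemed to knock it out about 2 mm, so I nudged it home again after the pour, also at about 7 N. It last measured 260.5 to 261.7 mm at its outer face, against 260 mm for home.
- **Pouring:** The parts left between about 0.37 rad and the stop, while the tray ran slightly ahead of the fingers. I can't say whether it touched the stop then.
- **Stop:** I pressed on until I felt it at about 0.50 rad. The upward force rose from 3 to 11.4 N with no change in tilt, and I held it there for about a second. The highest total force I read on the tray was about 12 N, but I only had readings at the end of each move.
- **Easing back:** I let the tray up slowly, with contact at every reading until it was level. All four flange points I checked were back within 1 mm of their starting heights.
- **Tools and meter:** The arm stayed away from them, and they look unmoved in the pictures.

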